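# Open the parts case and hold its tray up

### The arm

A 7-joint arm with a two-finger parallel gripper is mounted at the origin on the work surface; the furniture and walls round the work are solid. World frame = base frame: x ahead of the robot, y to its left, z up, the work surface at z = 0. Lengths are in m, angles in rad, forces in N, time in s.
With the tool pointing down it reaches from about 0.425 to 0.925 m from the base axis. Payload 6.8 kg.
Tool frame: the origin (TCP) lies at the very end of the fingers, on their centre line; the grasp point (between the pads) lies 19 mm behind it; z points along the fingers, y is the line along which they close (so a half turn about z gives the same grasp; the last joint's range is limited). The gripper opens to 85 mm and grips with 20 to 120 N. Pads are 22 mm wide; open, the fingers measure 114 mm over their backs; the gripper's body (76 mm by 85 mm) begins 54 mm behind the grasp point. The pads swing forward as they close: fully open they stand 13 mm farther back than shut.
Start: joints at [-1.218, 0.477, 0.022, 1.555, -0.011, 1.109, -0.083], TCP at [0.3, 0.605, 0.231] pointing down, gripper open.
Joint ranges: [-2.96, 2.96], [-0.34, 2.1], [-1.41, 1.46], [0.24, 2.44], [-1.37, 4.51], [0.17, 1.92], [-2.96, 2.96]. Speed limits (rad/s): [2.39, 2.39, 3.14, 3.14, 3.14, 3.14, 3.14].

### API

Orientations are given as a rotation vector (axis times angle).
In Python, from bench import get_obs, viewer, r gives the robot as it stands. The module is installed in compiled form; this text tells all that it offers.
- The arm moves only by the tool play_rows, never from a script. Its argument "commands" is a list that holds one entry, the list of rows, each a list of 5 numbers: the gripper's target within -1 to 1 (shut at 1, half-way at 0, fully open at -1), then the shift along the tool's x, y, z scaled (see below), then the turn about the tool's z scaled (see below). A call has 1 to 12 rows; each row is the pose to reach, as a shift and turn from the pose commanded when the call began, along the tool's axes at that moment; what a row does not reach only later rows make up. The controller multiplies each number of a shift by 0.2 m and each number of a turn by pi/2 rad. A row lasts 1/12 s, in which the tool goes at most 41.7 mm and 7.16 degrees, less where a joint would pass 70% of its speed; a pose out of reach is approached as far as the arm can. A call with a number of a shift or a turn outside -1 to 1 is refused whole. A call with a gripper value outside its range is refused whole. The fingers move at their own pace and stop on an object; "grip_force" is the grip in N (left out, the last holds). Time passes only in rows, so rows that repeat a pose let the fingers close. It gives the time, the measured TCP pose, the force, the opening and the grip force at its end, in the units of the state.
- get_obs(): the state, without advancing time (a new reading comes with each control period).
- viewer.grab_frame(name): name is "scene" or "top" or "wrist"; returns a dict with "pixels" (384x512x3 uint8, red, green, blue), "fovy" (degrees; the focal length in pixels is half the picture's height over the tangent of half this angle, whatever the lens; pixels are square), "cx", "cy" (the principal point, pixels), "world_to_cam" (4x4, takes a point from world to camera coordinates); the wrist camera has in their place "hand_eye" (4x4, takes a point from camera to tool coordinates, whose origin is the TCP and whose axes are the flange's). Camera axes: x right, y up, looking along -z (the intrinsics and any distortion apply to the point x, -y, -z); pixel columns grow to the right and rows downward; lengths in m; the calibration is good to about 2 mm. A picture is of the moment at which its call begins: read the wrist's pose just before it. There is no depth.
- r.hand_in(): hands the job in; it is judged then, once.
Trained networks look in a picture, given as the dict that the camera call returned (one of the last four; its "shot" number tells which), for a name from the list of things; names that differ only in an ending like _2 or _b are one class to them, and where a whole thing is asked for, a point or a joint stands for the part that bears it (a point fixed in the world has none). Each returns a list of dicts, best first, with "score" (0 to 1); they miss things now and then, are a little off and sometimes report something else, mostly with a low value. They report only what shows in the picture. A call takes as long as a camera call.
- viewer.trace(picture, thing): "pixels" (384x512 bool, what is visible of it) and "rect" ([left, top, right, bottom] in pixels, round what is visible of it).
The state is a dict: "clock": time; "joints": joint angles; "qvel": joint speeds; "tau": joint torques, N m; "tcp_pos": TCP position; "orientation": TCP orientation; "contact_force": force on the tool from outside, world axes, zero at the start; "moment": the same for the moment, N m; "grip_width": finger opening in m; "gripper_force": force on a finger pad.
Only numpy, scipy, OpenCV 4.12 (cv2) and the standard library are available. Lean on these libraries where they do the work, as an engineer would, in place of code of your own. Each camera call takes 0.05 s, during which the arm holds its last target. There are 200 camera calls.

### The job

Open the hood of the parts case by its handle, let it down gently onto its back stop and leave it open; then take the tray by its carrying bar and lift it out level, with the bolt and both nuts staying in it, without disturbing the other things on the table. Finish while still holding the tray in the gripper, level and still over the case with its underside about 10 cm above the case's rim, so that I can take the punch from underneath.

Things in the scene. Friction and masses are not known exactly. Their poses are not given: they have to be found in the camera images.
- case: The parts case: a low open box of dark sheet steel, fixed to the table, 170 mm (its x) by 210 mm (its y) by 55 mm high, wall 4 mm. Origin: centre of its underside, on the table; z up. The hood's hinge runs along its x on the +y side; the hood's handle is on the -y side. The tray hangs inside on two ledges. Two stop tongues stick out 55 mm behind the hinge.
- case_rim (a point): Centre of the mouth of the case, level with its rim, 55 mm above the table.
- hood (a joint): Hinge of the hood, rad: 0 is shut (start), grows as the handle side rises, 1.75 is fully open on the stop. The hood is a grey sheet-metal cover 170 x 210 x 65 mm, 0.5 kg, over the case; its top is 120 mm above the table when shut. The hinge has some friction: it stays put near its balance at about 1.25, but falls shut if let go well below that and slams onto the stop if let go between about 1.5 and 1.65, so lead it all the way.
- hood_hinge (a point): Middle of the hood's hinge line, 105 mm to the case's +y of the case's centre and 55 mm above the table. Axes turn with the hood; when it is shut they are the case's axes; the hinge line is x.
- hood_handle (a point): Middle of the hood's handle, a round dark bar of 10 mm diameter and 90 mm length along the hood's x, carried by two round stays at its ends. It stands 45 mm (bar centre to wall) out from the hood's front wall; when shut it is 95 mm above the table, 150 mm to the -y of the case's centre. In the hood_hinge frame it lies at (0, -255, 40) mm. Fully open it is about 300 mm above the table. Gripped across, the bar can turn between the fingers.
- tray_bar (a point): Middle of the tray's carrying bar: the tray is a steel tray 146 mm (its x) by 186 mm (its y) by 28 mm high with a low dividing wall, about 0.35 kg empty and 0.65 kg loaded. The flat bar, 12 mm wide (x), 18 mm high and 177 mm long, runs along the tray's y (which is nearly the case's y) between two end uprights, its centre 70 mm above the tray's underside and 95 mm above the table at the start. z is the tray's up.
- tray: The same tray; origin at the centre of its underside, 25 mm above the table at the start.
- bolt_centre (a point): Centre of the bolt, 27 x 70 x 24 mm, lying in the tray, in one of three places at random.
- nut_big_centre (a point): Centre of the big nut, 36 x 41 x 19 mm, lying flat in the tray.
- nut_small_centre (a point): Centre of the small nut, 30 x 34 x 16 mm, lying flat in the tray.
- punch_centre (a point): Centre of the punch, 13 x 118 x 13 mm, lying on the floor of the case under the tray. Not to be touched.
- tape_centre (a point): Bystander: centre of a pocket tape measure, 36 x 80 x 63 mm, standing on the table.
- driver_centre (a point): Bystander: centre of a screwdriver, 29 x 242 x 28 mm, lying on the table.

How it is judged:
By the outcome, as a careful person would: the job done as asked, in the order asked, and still so for the second after the job is handed in, while the arm keeps its last pose, push and grip.
It also fails if it takes over 56 s, if anything falls off the work surface, if the arm or the gripper's body presses on something with over 40 N, if the wrist force passes 120 N, or if a joint passes its speed limit or range.

## Working session

There is one attempt and no reset: what is moved stays moved. The work goes in short steps, Python scripts to look and compute and a tool call to move; the robot and the scene stay as the last step left them, time stands still between calls to the robot, and variables do not carry over. Pictures are saved under pics/ and viewed, at most 10 in all, crops included, and the job is handed in when it is done.

Besides the shell and the picture viewer there is one more tool, called after "Call:" as a command line: name --argument value ..., lists and objects as JSON in quotes. play_rows: Moves the arm, as the interface text tells. Shifts and turns lie within -1 to 1; 1 stands for 0.2 m of shift or pi/2 rad of turn. Its arguments: {"type":"object","properties":{"commands":{"type":"array","items":{"type":"array","items":{"type":"array","items":{"type":"number","minimum":-1,"maximum":1}}}},"grip_force":{"type":"number"}},"required":["commands"]}

```bash
mkdir -p pics; cat > h.py <<'E'
import numpy as np, cv2
from bench import get_obs, viewer, r
from scipy.spatial.transform import Rotation as R
def save(f,n): cv2.imwrite('pics/'+n,cv2.cvtColor(f['pixels'],cv2.COLOR_RGB2BGR))
def K(f):
    return 192/np.tan(np.radians(f['fovy'])/2)
def proj(f,P):
    P=np.atleast_2d(P); c=P@f['world_to_cam'][:3,:3].T+f['world_to_cam'][:3,3]
    k=K(f); return np.c_[f['cx']+k*c[:,0]/-c[:,2], f['cy']+k*c[:,1]/c[:,2]]
def ray(f,uv,z):
    M=np.array(f['world_to_cam']); k=K(f); Ri=M[:3,:3].T; o=-Ri@M[:3,3]
    d=Ri@np.array([(uv[0]-f['cx'])/k,-(uv[1]-f['cy'])/k,-1]); return o+d*(z-o[2])/d[2]
E
python3 - <<'E'
from h import *
o=get_obs(); print({k:np.round(v,3) for k,v in o.items()})
fs={n:viewer.grab_frame(n) for n in('scene','top')}
for n,f in fs.items():
    save(f,n+'0.png'); print(n,{k:v for k,v in f.items() if k!='pixels'})
    for t in('hood','hood_handle','case','tape_centre','driver_centre'):
        for d in viewer.trace(f,t)[:2]:
            m=d['pixels'];ys,xs=np.nonzero(m); print(n,t,round(d['score'],2),d['rect'],m.sum(),xs.mean(),ys.mean())
a=np.hstack([fs['scene']['pixels'],fs['top']['pixels']])
E
```

```text
{'clock': np.float64(0.0), 'joints': array([-1.218,  0.478,  0.022,  1.556, -0.012,  1.109, -0.083]), 'qvel': array([-0.   ,  0.001,  0.001, -0.   , -0.001, -0.002,  0.001]), 'tau': array([ 1.0000e-03, -5.9644e+01,  1.6080e+00, -2.8121e+01,  1.2000e-02,
        9.0000e-03,  0.0000e+00]), 'tcp_pos': array([0.3  , 0.604, 0.23 ]), 'orientation': array([-7.170e-01, -3.058e+00,  3.000e-03]), 'contact_force': array([0.355, 0.045, 0.369]), 'moment': array([-0.   ,  0.021, -0.01 ]), 'gripper_force': np.float64(0.0), 'grip_width': np.float64(0.086)}
scene {'fovy': 54.69225295687148, 'cx': 259.0265586788975, 'cy': 188.96388518718106, 'world_to_cam': array([[ 0.47764334, -0.87833876, -0.01943857, -0.33697906],
       [ 0.61755328,  0.3199257 ,  0.71852313, -0.32089467],
       [-0.62488782, -0.35520214,  0.69523136, -0.74942114],
       [ 0.        ,  0.        ,  0.        ,  1.        ]]), 'shot': 1}
scene hood 0.98 [178.3, 137.5, 289.9, 209.5] 5180 230.615444015444 171.91370656370657
scene hood_handle 0.64 [180.5, 135.2, 290.6, 207.6] 5194 230.82826338082404 172.001540238737
scene case 0.94 
[... 350 characters left out ...]
_cam': array([[-0.33648279, -0.94167661, -0.004949  ,  0.02264173],
       [ 0.90058101, -0.32332533,  0.29054186, -0.52996145],
       [-0.27519661,  0.09330537,  0.95684948, -1.15315516],
       [ 0.        ,  0.        ,  0.        ,  1.        ]]), 'shot': 2}
top hood 0.72 [158.2, 160.5, 264.3, 255.0] 5633 210.78945499733712 208.16616367832415
top hood_handle 0.88 [160.0, 162.7, 268.4, 258.0] 5775 210.3787012987013 208.34251082251083
top case 0.96 [147.8, 162.5, 266.5, 260.2] 6249 208.79964794367098 211.39926388222116
top tape_centre 0.68 [323.4, 211.6, 339.6, 238.9] 378 331.75132275132273 223.60846560846562
top driver_centre 0.9 [310.0, 167.1, 341.9, 189.4] 300 323.98 178.11333333333334
```

View pics/scene0.png

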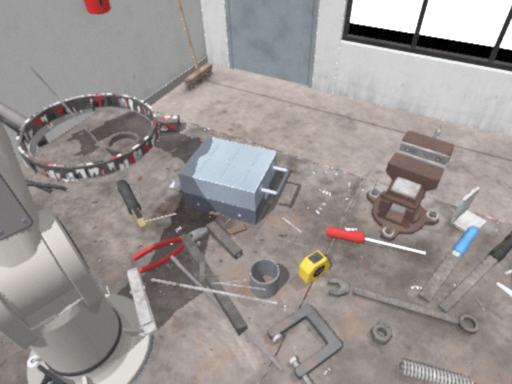

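View pics/top0.png

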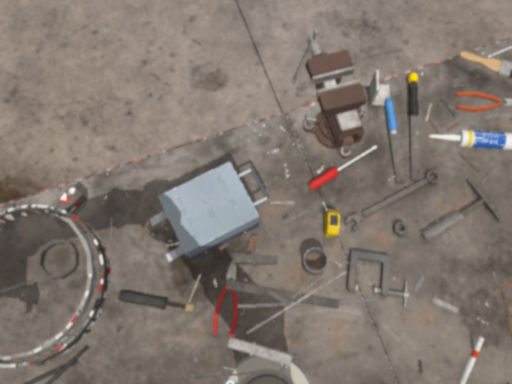

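The views show the grey hood at about scene (230,172) and top (210,208). Its handle points right (world −y) and the stop tongues point left. Next I fit the case pose to the masks.

```bash
cat > fit.py <<'E'
from h import *
from scipy.optimize import minimize
def box(x0,x1,y0,y1,z0,z1): return np.array([[x,y,z] for x in(x0,x1) for y in(y0,y1) for z in(z0,z1)])
HOOD=[box(-.085,.085,-.105,.105,.055,.12),box(-.045,.045,-.155,-.145,.09,.10),box(-.045,-.035,-.15,-.1,.09,.1),box(.035,.045,-.15,-.1,.09,.1)]
CASE=[box(-.085,.085,-.105,.105,0,.055)]
def T(p,P):
    c,s=np.cos(p[2]),np.sin(p[2]); return P@np.array([[c,s,0],[-s,c,0],[0,0,1]])+[p[0],p[1],0]
def mask(f,p,parts):
    m=np.zeros((384,512),np.uint8)
    for b in parts:
        cv2.fillConvexPoly(m,cv2.convexHull((proj(f,T(p,b))*16).round().astype(np.int32)),1,shift=4)
    return m>0
E
python3 - <<'E'
from fit import *
print(R.from_rotvec(get_obs()['orientation']).as_matrix().round(3))
fs=[viewer.grab_frame(n) for n in('scene','top')]
ms=[viewer.trace(f,'hood')[0]['pixels'] for f in fs]
print([ray(f,p,.12).round(3) for f,p in((fs[0],(231,163)),(fs[1],(210,205)))], proj(fs[1],[0.3,.605,.23]))
def cost(p): return sum(1-(a&b).sum()/(a|b).sum() for f,m in zip(fs,ms) for a,b in[(mask(f,p,HOOD),m)])
c=ray(fs[1],(210,205),.12)
best=min((minimize(cost,[c[0],c[1],y],method='Nelder-Mead',options=dict(initial_simplex=[[c[0],c[1],y],[c[0]+.02,c[1],y],[c[0],c[1]+.02,y],[c[0],c[1],y+.2]])) for y in np.arange(-.8,1,.2)),key=lambda r:r.fun)
print(best.x,best.fun,np.degrees(best.x[2]))
np.save('case.npy',best.x)
for f,m,n in zip(fs,ms,'st'):
    im=cv2.cvtColor(f['pixels'],cv2.COLOR_RGB2BGR).copy()
    im=cv2.resize(im,None,fx=4,fy=4,interpolation=cv2.INTER_CUBIC)
    for b in HOOD+CASE:
        pp=proj(f,T(best.x,b))*4+1.5
        for i in range(8):
            for j in range(i):
                if bin(i^j).count('1')==1: cv2.line(im,tuple(pp[i].astype(int)),tuple(pp[j].astype(int)),(0,0,255),1)
    q=(proj(f,[best.x[0],best.x[1],.08])[0]*4).astype(int)
    cv2.imwrite(f'pics/fit_{n}.png',im[max(0,q[1]-280):q[1]+280,max(0,q[0]-380):q[0]+380])
a,b=cv2.imread('pics/fit_s.png'),cv2.imread('pics/fit_t.png')
cv2.imwrite('pics/fit1.png',np.hstack([x[:560,180:580] for x in (a,b)]))
E
```

```text
[[-0.896  0.445  0.   ]
 [ 0.445  0.896  0.   ]
 [ 0.     0.    -1.   ]]
[array([ 0.505, -0.028,  0.12 ]), array([ 0.507, -0.025,  0.12 ])] [[-50.2302343  377.87385404]]
[ 0.50686057 -0.01937819  0.14114229] 0.12205938998511201 8.086857694390687
```

View pics/fit1.png

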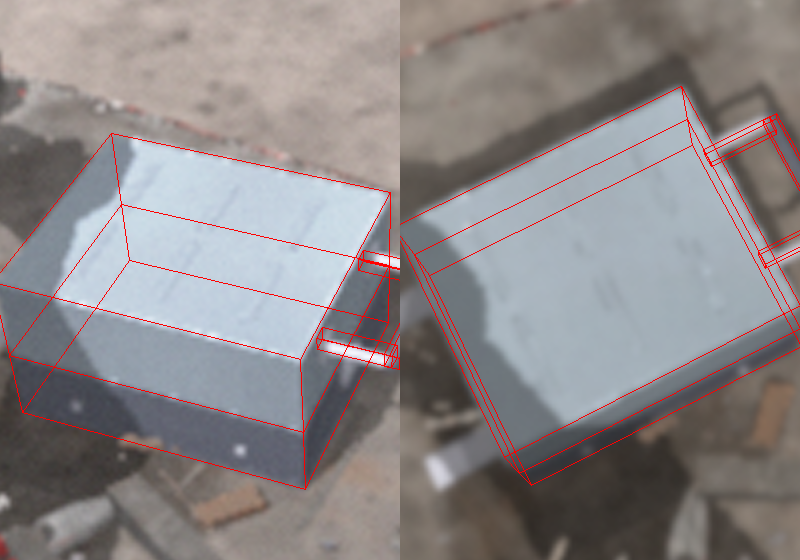

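The fitted outline lies on the hood in both views: centre (0.507,−0.019), yaw 8.1°. Now a small helper to convert goals into tool-axis units.

```bash
cat > plan.py <<'E'
from fit import *
p=np.load('case.npy')
def W(c): return T(p,np.atleast_2d(np.array(c,float)))[0]   # case frame -> world
# args: list of (tcp xyz world, azimuth of tool y, deg); prints scaled shift/turn per call, from the measured pose
def plan(goals,start=None):
    o=get_obs()
    if start is None: start=(o['tcp_pos'],R.from_rotvec(o['orientation']))
    P,Q=start
    for g,az in goals:
        y=Q.as_matrix()[:,1]; a0=np.arctan2(y[1],y[0]); d=Q.inv().apply(np.array(g)-P)
        t=-((np.radians(az)-a0+np.pi)%(2*np.pi)-np.pi)
        print(np.round(g,4),az,'->',np.round(d/.2,3),np.round(t/(np.pi/2),3),'rows>=',max(np.linalg.norm(d)/.0417,abs(np.degrees(t))/7.16).round(1))
        P=np.array(g); Q=Q*R.from_rotvec([0,0,t])
def state():
    o=get_obs(); print({k:np.round(o[k],3).tolist() for k in('clock','tcp_pos','orientation','contact_force','joints','grip_width','gripper_force')})
E
python3 - <<'E'
from plan import *
A=np.array([.3,.604,.231]); B=W([0,-.15,.22]); yaw=np.degrees(p[2])
print(W([0,-.15,.095]),yaw)
az=yaw-90
plan([(A+(B-A)*k/3, 63.6+(az-63.6)*k/3) for k in (1,2,3)])
E
```

```text
[ 0.52796169 -0.16788658  0.095     ] 8.086857694390687
[0.376  0.3467 0.2273] 15.095619231463566 -> [-0.913 -0.986  0.02 ] 0.539 rows>= 6.8
[0.452  0.0894 0.2237] -33.40876153707287 -> [-1.341  0.032  0.018] 0.539 rows>= 6.8
[ 0.528  -0.1679  0.22  ] -81.91314230560931 -> [-0.865  1.026  0.018] 0.539 rows>= 6.8
```

Call:
play_rows --commands '[[[0, -0.91, -0.98, 0.02, 0.54], [0, -0.91, -0.98, 0.02, 0.54], [0, -0.91, -0.98, 0.02, 0.54], [0, -0.91, -0.98, 0.02, 0.54], [0, -0.91, -0.98, 0.02, 0.54], [0, -0.91, -0.98, 0.02, 0.54], [0, -0.91, -0.98, 0.02, 0.54], [0, -0.91, -0.98, 0.02, 0.54]]]' --grip_force 30

```text
clock: 1.47
tcp_pos: [0.378, 0.3428, 0.2276]
orientation: [1.927, 2.48, -0.001]
contact_force: [-0.3, 0.6, 0.1]
grip_width: 0.0427
gripper_force: 0.0
```

```bash
python3 - <<'E'
from plan import *
state()
az=np.degrees(p[2])-90
plan([([.42,.19,.225],-15),([.48,0,.225],-45),(W([0,-.15,.22]),az)])
E
```

```text
{'clock': 1.467, 'tcp_pos': [0.378, 0.343, 0.228], 'orientation': [1.927, 2.48, -0.001], 'contact_force': [-0.278, 0.569, 0.131], 'joints': [-1.078, 0.21, 0.253, 1.962, -0.061, 0.979, -0.547], 'grip_width': 0.043, 'gripper_force': 0.0}
[0.42  0.19  0.225] -15 -> [-0.792  0.015  0.014] 0.326 rows>= 4.1
[0.48  0.    0.225] -45 -> [-0.84   0.536  0.001] 0.333 rows>= 4.8
[ 0.528  -0.1679  0.22  ] -81.91314230560931 -> [-0.424  0.763  0.026] 0.41 rows>= 5.2
```

Call:
play_rows --commands '[[[0, -0.79, 0.015, 0.014, 0.326], [0, -0.79, 0.015, 0.014, 0.326], [0, -0.79, 0.015, 0.014, 0.326], [0, -0.79, 0.015, 0.014, 0.326], [0, -0.79, 0.015, 0.014, 0.326]]]'

```text
clock: 1.88
tcp_pos: [0.4214, 0.1902, 0.2248]
orientation: [2.493, 1.909, -0.001]
contact_force: [-0.6, 1.5, 0.0]
grip_width: 0.0423
gripper_force: 0.0
```

Call:
play_rows --commands '[[[0, -0.84, 0.536, 0, 0.333], [0, -0.84, 0.536, 0, 0.333], [0, -0.84, 0.536, 0, 0.333], [0, -0.84, 0.536, 0, 0.333], [0, -0.84, 0.536, 0, 0.333], [0, -0.84, 0.536, 0, 0.333]]]'

```text
clock: 2.38
tcp_pos: [0.484, 0.0011, 0.2253]
orientation: [2.897, 1.207, 0.003]
contact_force: [-0.9, -0.2, 0.3]
grip_width: 0.0424
gripper_force: 0.0
```

Call:
play_rows --commands '[[[0, -0.42, 0.76, 0.026, 0.41], [0, -0.42, 0.76, 0.026, 0.41], [0, -0.42, 0.76, 0.026, 0.41], [0, -0.42, 0.76, 0.026, 0.41], [0, -0.42, 0.76, 0.026, 0.41], [0, -0.42, 0.76, 0.026, 0.41], [0, -0.42, 0.76, 0.026, 0.41], [0, -0.42, 0.76, 0.026, 0.41]]]'

```text
clock: 3.05
tcp_pos: [0.5324, -0.1569, 0.2189]
orientation: [-3.13, -0.251, 0.001]
contact_force: [0.0, 0.5, -0.1]
grip_width: 0.0431
gripper_force: 0.0
```

```bash
python3 - <<'E'
from plan import *
state()
f=viewer.grab_frame('wrist'); save(f,'w1.png')
o=get_obs(); Q=R.from_rotvec(o['orientation']).as_matrix()
# wrist world_to_cam
M=np.eye(4);M[:3,:3]=Q;M[:3,3]=o['tcp_pos']; f['world_to_cam']=np.linalg.inv(M@np.array(f['hand_eye']))
print(f['fovy'],[k for k in f])
im=cv2.cvtColor(f['pixels'],cv2.COLOR_RGB2BGR).copy()
for b in HOOD[:2]:
    pp=proj(f,T(p,b))
    for i in range(8):
        for j in range(i):
            if bin(i^j).count('1')==1: cv2.line(im,tuple(pp[i].astype(int)),tuple(pp[j].astype(int)),(0,0,255),1)
cv2.imwrite('pics/w1o.png',im)
plan([(W([0,-.15,.076]),np.degrees(p[2])-90)])
E
```

```text
{'clock': 3.05, 'tcp_pos': [0.532, -0.157, 0.219], 'orientation': [-3.13, -0.251, 0.001], 'contact_force': [0.031, 0.457, -0.116], 'joints': [-0.447, 0.37, 0.794, 1.897, -0.312, 1.003, -0.927], 'grip_width': 0.043, 'gripper_force': 0.0}
59.816538602528915 ['pixels', 'fovy', 'cx', 'cy', 'hand_eye', 'shot', 'world_to_cam']
[ 0.528  -0.1679  0.076 ] -81.91314230560931 -> [-0.031  0.052  0.715] 0.012 rows>= 3.4
```

View pics/w1o.png

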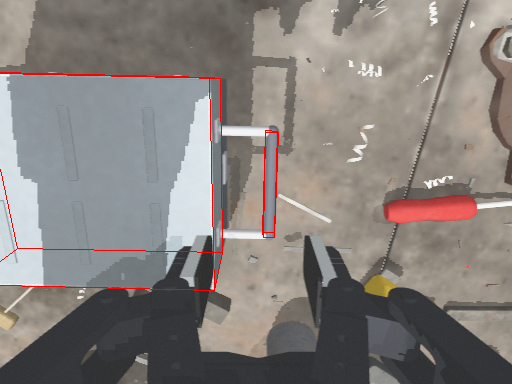

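The wrist view confirms the handle at (270,183), exactly under the overlay. The tape and driver sit well to the right. Descending to grip it.

Call:
play_rows --commands '[[[0, -0.03, 0.052, 0, 0.012], [0, -0.03, 0.052, 0, 0.012], [0, -0.03, 0.052, 0.2, 0.012], [0, -0.03, 0.052, 0.4, 0.012], [0, -0.03, 0.052, 0.55, 0.012], [0, -0.03, 0.052, 0.65, 0.012], [0, -0.03, 0.052, 0.7, 0.012], [0, -0.03, 0.052, 0.715, 0.012], [0, -0.03, 0.052, 0.715, 0.012]]]'

```text
clock: 3.85
tcp_pos: [0.5278, -0.1707, 0.0765]
orientation: [3.134, 0.211, -0.0]
contact_force: [-0.2, -0.5, -0.1]
grip_width: 0.0427
gripper_force: 0.0
```

Call:
play_rows --commands '[[[1, 0, 0, 0, 0], [1, 0, 0, 0, 0], [1, 0, 0, 0, 0], [1, 0, 0, 0, 0], [1, 0, 0, 0, 0], [1, 0, 0, 0, 0]]]' --grip_force 35

```text
clock: 4.35
tcp_pos: [0.5285, -0.168, 0.0777]
orientation: [-3.13, -0.214, -0.002]
contact_force: [-1.9, 6.7, 8.2]
grip_width: 0.0084
gripper_force: 34.2
```

```bash
python3 - <<'E'
from plan import *
state()
o=get_obs(); az=np.degrees(p[2])-90
# bar offset in tool at grasp: 19 mm; arc relative to the measured start, z along world
c,s=np.cos(p[2]),np.sin(p[2])
Q=R.from_rotvec(o['orientation'])
print('err vs plan in case axes', (o['tcp_pos']-W([0,-.15,.076])))
def arc(th): 
    return np.array([-.255*np.cos(th)+.04*np.sin(th), .255*np.sin(th)+.04*np.cos(th)])
prev=arc(0)
for a,b in((0,.5),(.5,1.0),(1.0,1.4),(1.4,1.75)):
    print(a,b)
    for th in np.linspace(a,b,11)[1:]:
        d=arc(th)-arc(a); dw=np.array([-s*d[0],c*d[0],d[1]])
        print(round(th,3),(Q.inv().apply(dw)/.2).round(3))
E
```

```text
{'clock': 4.35, 'tcp_pos': [0.528, -0.168, 0.078], 'orientation': [-3.13, -0.214, -0.002], 'contact_force': [-1.865, 6.734, 8.232], 'joints': [-0.294, 0.565, 0.65, 2.003, -0.509, 0.738, -0.767], 'grip_width': 0.008, 'gripper_force': 34.16}
err vs plan in case axes [ 0.00050719 -0.00011383  0.00167194]
0 0.5
0.05 [ 0.    -0.012 -0.063]
0.1 [ 0.    -0.027 -0.126]
0.15 [ 0.    -0.045 -0.188]
0.2 [ 0.    -0.066 -0.249]
0.25 [ 0.    -0.09  -0.309]
0.3 [-0.    -0.117 -0.367]
0.35 [-0.    -0.148 -0.424]
0.4 [-0.   -0.18 -0.48]
0.45 [-0.    -0.216 -0.534]
0.5 [-0.    -0.254 -0.586]
0.5 1.0
0.55 [-0.    -0.041 -0.05 ]
0.6 [-0.    -0.084 -0.098]
0.65 [-0.    -0.13  -0.144]
0.7 [-0.001 -0.177 -0.187]
0.75 [-0.001 -0.227 -0.228]
0.8 [-0.001 -0.279 -0.266]
0.85 [-0.001 -0.333 -0.302]
0.9 [-0.001 -0.388 -0.335]
0.95 [-0.002 -0.445 -0.365]
1.0 [-0.002 -0.504 -0.392]
1.0 1.4
1.04 [-0.    -0.048 -0.02 ]
1.08 [-0.    -0.096 -0.037]
1.12 [-0.001 -0.145 -0.053]
1.16 [-0.001 -0.195 -0.067]
1.2 [-0.001 -0.245 -0.079]
1.24 [-0.001 -0.296 -0.089]
1.28 [-0.001 -0.347 -0.097]
1.32 [-0.002 -0.398 -0.102]
1.36 [-0.002 -0.45  -0.106]
1.4 [-0.002 -0.501 -0.108]
1.4 1.75
1.435 [-0.    -0.045  0.   ]
1.47 [-0.    -0.09   0.002]
1.505 [-0.001 -0.135  0.006]
1.54 [-0.001 -0.18   0.011]
1.575 [-0.001 -0.225  0.017]
1.61 [-0.001 -0.269  0.025]
1.645 [-0.002 -0.313  0.035]
1.68 [-0.002 -0.357  0.046]
1.715 [-0.002 -0.401  0.059]
1.75 [-0.002 -0.443  0.073]
```

Call:
play_rows --commands '[[[1, 0, -0.012, -0.063, 0], [1, 0, -0.027, -0.126, 0], [1, 0, -0.045, -0.188, 0], [1, 0, -0.066, -0.249, 0], [1, 0, -0.09, -0.309, 0], [1, 0, -0.117, -0.367, 0], [1, 0, -0.148, -0.424, 0], [1, 0, -0.18, -0.48, 0], [1, 0, -0.216, -0.534, 0], [1, 0, -0.254, -0.586, 0]]]'

```text
clock: 5.18
tcp_pos: [0.5217, -0.1198, 0.195]
orientation: [3.134, 0.211, 0.004]
contact_force: [3.5, 2.4, -4.3]
grip_width: 0.0085
gripper_force: 33.9
```

```bash
cat > err.py <<'E'
from plan import *
import sys
th=float(sys.argv[1]); state(); o=get_obs()
y,z=-.255*np.cos(th)+.04*np.sin(th), .255*np.sin(th)+.04*np.cos(th)
c=np.linalg.inv(np.array([[np.cos(p[2]),-np.sin(p[2])],[np.sin(p[2]),np.cos(p[2])]]))@(o['tcp_pos'][:2]-p[:2])
print('case frame tcp',c.round(4),'expected y,z',round(.105+y,4),round(.055+z-.019,4),'z',o['tcp_pos'][2].round(4))
b=np.array([c[1]-.105,o['tcp_pos'][2]+.019-.055]); print('radius',np.hypot(*b),np.hypot(.255,.04),'theta',np.pi-np.arctan2(b[1],b[0])-np.arctan2(.04,.255))
E
python3 err.py .5
```

```text
{'clock': 5.183, 'tcp_pos': [0.522, -0.12, 0.195], 'orientation': [3.134, 0.211, 0.004], 'contact_force': [3.545, 2.395, -4.311], 'joints': [-0.528, 0.366, 0.802, 1.968, -0.325, 0.936, -0.999], 'grip_width': 0.008, 'gripper_force': 33.932}
case frame tcp [ 0.0005 -0.1015] expected y,z -0.0996 0.1934 z 0.195
radius 0.260608826121276 0.2581181899828061 theta 0.5004982306415978
```

Call:
play_rows --commands '[[[1, 0, -0.041, -0.05, 0], [1, 0, -0.084, -0.098, 0], [1, 0, -0.13, -0.144, 0], [1, 0, -0.177, -0.187, 0], [1, 0, -0.227, -0.228, 0], [1, 0, -0.279, -0.266, 0], [1, 0, -0.333, -0.302, 0], [1, 0, -0.388, -0.335, 0], [1, 0, -0.445, -0.365, 0], [1, 0, -0.504, -0.392, 0]]]'

```text
clock: 6.02
tcp_pos: [0.5084, -0.0238, 0.2747]
orientation: [3.132, 0.205, 0.006]
contact_force: [-1.4, -8.1, 10.9]
grip_width: 0.0084
gripper_force: 36.1
```

Call:
play_rows --commands '[[[1, 0, -0.048, -0.02, 0], [1, 0, -0.096, -0.037, 0], [1, 0, -0.145, -0.053, 0], [1, 0, -0.195, -0.067, 0], [1, 0, -0.245, -0.079, 0], [1, 0, -0.296, -0.089, 0], [1, 0, -0.347, -0.097, 0], [1, 0, -0.398, -0.102, 0], [1, 0, -0.45, -0.106, 0], [1, 0, -0.501, -0.108, 0]]]'

```text
clock: 6.85
tcp_pos: [0.4944, 0.0774, 0.2968]
orientation: [-3.134, -0.207, -0.002]
contact_force: [-8.6, -2.2, 21.1]
grip_width: 0.0087
gripper_force: 38.5
```

```bash
python3 err.py 1.4
```

```text
{'clock': 6.85, 'tcp_pos': [0.494, 0.077, 0.297], 'orientation': [-3.134, -0.207, -0.002], 'contact_force': [-8.587, -2.157, 21.085], 'joints': [-0.986, 0.136, 0.795, 1.922, -0.108, 1.125, -1.588], 'grip_width': 0.009, 'gripper_force': 38.505}
case frame tcp [0.0013 0.0976] expected y,z 0.1011 0.2941 z 0.2968
radius 0.2609479638031233 0.2581181899828061 theta 1.3866831150479875
```

Call:
play_rows --commands '[[[1, 0, -0.02, -0.005, 0], [1, 0, -0.04, -0.01, 0], [1, 0, -0.06, -0.01, 0], [1, 0, -0.08, -0.01, 0], [1, 0, -0.1, -0.01, 0], [1, 0, -0.12, -0.008, 0], [1, 0, -0.14, -0.006, 0], [1, 0, -0.16, -0.003, 0], [1, 0, -0.18, -0.001, 0], [1, 0, -0.2, 0.002, 0], [1, 0, -0.22, 0.005, 0], [1, 0, -0.24, 0.008, 0]]]'

```text
clock: 7.85
tcp_pos: [0.4875, 0.1266, 0.2928]
orientation: [-3.134, -0.21, -0.0]
contact_force: [-3.6, -0.2, 7.5]
grip_width: 0.0086
gripper_force: 37.8
```

```bash
python3 err.py 1.587
```

```text
{'clock': 7.85, 'tcp_pos': [0.487, 0.127, 0.293], 'orientation': [-3.134, -0.21, -0.0], 'contact_force': [-3.566, -0.179, 7.537], 'joints': [-1.049, 0.147, 0.76, 1.919, -0.113, 1.119, -1.682], 'grip_width': 0.009, 'gripper_force': 37.806}
case frame tcp [0.0013 0.1472] expected y,z 0.1491 0.2903 z 0.2928
radius 0.2602750763396928 0.2581181899828061 theta 1.5781956990639483
```

Call:
play_rows --commands '[[[1, 0, -0.022, 0.003, 0], [1, 0, -0.044, 0.007, 0], [1, 0, -0.066, 0.012, 0], [1, 0, -0.088, 0.017, 0], [1, 0, -0.11, 0.023, 0], [1, 0, -0.13, 0.028, 0], [1, 0, -0.148, 0.033, 0], [1, 0, -0.165, 0.038, 0], [1, 0, -0.18, 0.042, 0], [1, 0, -0.192, 0.046, 0], [1, 0, -0.202, 0.049, 0], [1, 0, -0.21, 0.052, 0]]]'

```text
clock: 8.85
tcp_pos: [0.4817, 0.1682, 0.2812]
orientation: [3.134, 0.211, -0.001]
contact_force: [-4.3, 1.8, 3.2]
grip_width: 0.0088
gripper_force: 38.2
```

```bash
python3 err.py 1.75
```

```text
{'clock': 8.85, 'tcp_pos': [0.482, 0.168, 0.281], 'orientation': [3.134, 0.211, -0.001], 'contact_force': [-4.276, 1.817, 3.175], 'joints': [-1.094, 0.174, 0.731, 1.919, -0.131, 1.096, -1.746], 'grip_width': 0.009, 'gripper_force': 38.178}
case frame tcp [0.0014 0.1893] expected y,z 0.1898 0.2798 z 0.2812
radius 0.2592628304549142 0.2581181899828061 theta 1.7463234340787122
```

Nudging a few mm more to seat it on the stop.

Call:
play_rows --commands '[[[1, 0, -0.008, 0.003, 0], [1, 0, -0.016, 0.006, 0], [1, 0, -0.022, 0.008, 0], [1, 0, -0.022, 0.008, 0], [1, 0, -0.022, 0.008, 0]]]'

```text
clock: 9.27
tcp_pos: [0.4816, 0.1687, 0.2809]
orientation: [3.132, 0.206, -0.002]
contact_force: [-8.8, -9.9, 17.5]
grip_width: 0.0086
gripper_force: 39.6
```

```bash
python3 err.py 1.75
```

```text
{'clock': 9.267, 'tcp_pos': [0.482, 0.169, 0.281], 'orientation': [3.132, 0.206, -0.002], 'contact_force': [-8.795, -9.931, 17.466], 'joints': [-1.097, 0.176, 0.732, 1.918, -0.129, 1.098, -1.752], 'grip_width': 0.009, 'gripper_force': 39.56}
case frame tcp [0.0015 0.1898] expected y,z 0.1898 0.2798 z 0.2809
radius 0.2591880057219261 0.2581181899828061 theta 1.7484277579046579
```

Call:
play_rows --commands '[[[1, 0, 0.015, -0.015, 0], [1, 0, 0.015, -0.015, 0], [0.2, 0, 0.015, -0.015, 0], [0, 0, 0.015, -0.015, 0], [0, 0, 0.015, -0.015, 0], [0, 0, 0.015, -0.015, 0], [0, 0, 0.015, -0.1, 0], [0, 0, 0.015, -0.25, 0], [0, 0, 0.015, -0.4, 0], [0, 0, 0.015, -0.4, 0]]]'

```text
clock: 10.1
tcp_pos: [0.4846, 0.1706, 0.3655]
orientation: [-3.13, -0.211, -0.013]
contact_force: [1.6, -0.6, -0.0]
grip_width: 0.0428
gripper_force: 0.0
```

```bash
python3 - <<'E'
from plan import *
state()
f=viewer.grab_frame('top'); save(f,'top2.png')
b=HOOD[0]
for th in(0,1.75):
  for t in('hood','tray_bar','tray','bolt_centre','nut_big_centre','nut_small_centre'):
    if th: 
        for d in viewer.trace(f,t)[:2]:
            m=d['pixels'];ys,xs=np.nonzero(m); print(t,round(d['score'],2),d['rect'],m.sum(),xs.mean().round(1),ys.mean().round(1))
im=cv2.resize(cv2.cvtColor(f['pixels'],cv2.COLOR_RGB2BGR),None,fx=3,fy=3,interpolation=cv2.INTER_CUBIC)
bar=box(-.006,.006,-.0885,.0885,.086,.104)
for b in (box(-.085,.085,-.105,.105,0,.055),bar):
    pp=proj(f,T(p,b))*3+1
    for i in range(8):
        for j in range(i):
            if bin(i^j).count('1')==1: cv2.line(im,tuple(pp[i].astype(int)),tuple(pp[j].astype(int)),(0,0,255),1)
cv2.imwrite('pics/top2c.png',im[300:900,250:1050])
plan([(W([0,.10,.38]),-37),(W([0,0,.26]),np.degrees(p[2]))])
E
```

```text
{'clock': 10.1, 'tcp_pos': [0.485, 0.171, 0.366], 'orientation': [-3.13, -0.211, -0.013], 'contact_force': [1.612, -0.553, -0.049], 'joints': [-1.131, 0.092, 0.739, 1.795, -0.067, 1.27, -1.811], 'grip_width': 0.043, 'gripper_force': 0.0}
hood 0.59 [119.1, 182.5, 186.2, 269.0] 2901 152.9 229.2
tray_bar 0.63 [171.1, 176.7, 250.4, 254.6] 3286 210.7 213.6
tray 0.75 [168.5, 176.2, 249.7, 254.0] 3322 210.7 213.7
bolt_centre 0.73 [176.3, 200.6, 201.4, 219.5] 156 188.0 209.7
nut_big_centre 0.31 [116.4, 171.4, 259.4, 268.6] 4116 170.9 226.4
nut_small_centre 0.53 [211.3, 189.0, 226.1, 199.3] 71 217.5 194.2
[0.4928 0.0796 0.38  ] -37 -> [-0.003  0.453 -0.105] -0.503 rows>= 6.3
[ 0.5069 -0.0194  0.26  ] 8.086857694390687 -> [-0.352  0.354  0.6  ] -0.501 rows>= 6.3
```

View pics/top2c.png

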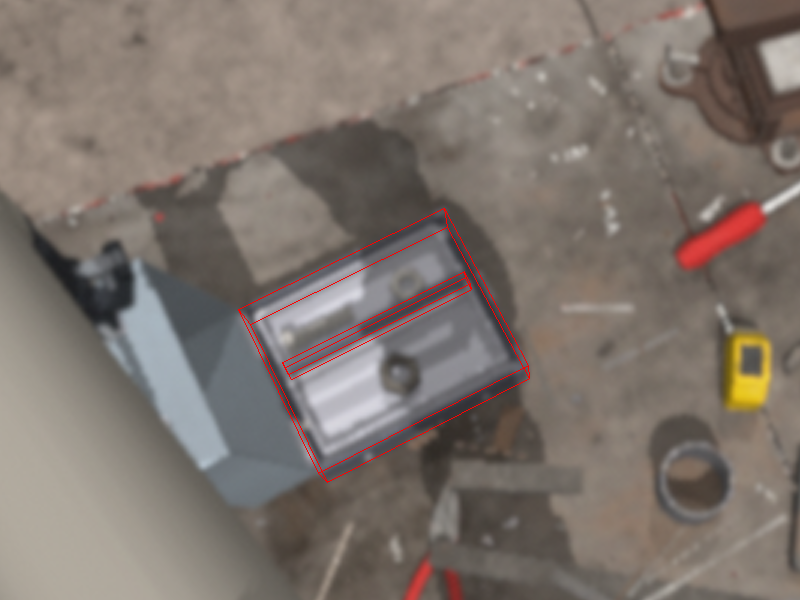

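The hood rests open. The tray holds the bolt (crop 320,330), small nut (405,285) and big nut (400,372), and the bar runs about (290,370)–(468,285). I'll move above it.

Call:
play_rows --commands '[[[0, 0, 0.453, -0.1, -0.5], [0, 0, 0.453, -0.1, -0.5], [0, 0, 0.453, -0.1, -0.5], [0, 0, 0.453, -0.1, -0.5], [0, 0, 0.453, -0.1, -0.5], [0, 0, 0.453, -0.1, -0.5], [0, 0, 0.453, -0.1, -0.5], [0, 0, 0.453, -0.1, -0.5]]]'

```text
clock: 11.12
tcp_pos: [0.4936, 0.0797, 0.3792]
orientation: [2.814, 1.397, -0.002]
contact_force: [0.3, -0.3, 0.2]
grip_width: 0.0428
gripper_force: 0.0
```

Call:
play_rows --commands '[[[0, -0.35, 0.35, 0.6, -0.5], [0, -0.35, 0.35, 0.6, -0.5], [0, -0.35, 0.35, 0.6, -0.5], [0, -0.35, 0.35, 0.6, -0.5], [0, -0.35, 0.35, 0.6, -0.5], [0, -0.35, 0.35, 0.6, -0.5], [0, -0.35, 0.35, 0.6, -0.5], [0, -0.35, 0.35, 0.6, -0.5], [0, -0.35, 0.35, 0.6, -0.5], [0, -0.35, 0.35, 0.6, -0.5]]]'

```text
clock: 11.95
tcp_pos: [0.5072, -0.0182, 0.2598]
orientation: [-2.071, -2.362, 0.0]
contact_force: [0.1, -0.4, 0.8]
grip_width: 0.0427
gripper_force: 0.0
```

```bash
python3 - <<'E'
from plan import *
state()
o=get_obs(); f=viewer.grab_frame('wrist'); save(f,'w2.png'); Q=R.from_rotvec(o['orientation']).as_matrix()
M=np.eye(4);M[:3,:3]=Q;M[:3,3]=o['tcp_pos']; 
g=f['pixels']; 
L={}
for t in('tray','tray_bar','bolt_centre','nut_big_centre','nut_small_centre'):
    L[t]=viewer.trace(f,t)[:1]
f['world_to_cam']=np.linalg.inv(M@np.array(f['hand_eye']))
Ri=np.array([[np.cos(p[2]),np.sin(p[2])],[-np.sin(p[2]),np.cos(p[2])]])
for t in L:
    for d in L[t]:
        m=d['pixels'];ys,xs=np.nonzero(m); c=ray(f,(xs.mean(),ys.mean()),.04)[:2]
        print(t,round(d['score'],2),d['rect'],m.sum(),'case xy',(Ri@(c-p[:2])).round(4))
np.save('w2cam.npy',f['world_to_cam'])
im=cv2.cvtColor(g,cv2.COLOR_RGB2BGR).copy()
for b in (box(-.085,.085,-.105,.105,0,.055),box(-.006,.006,-.0885,.0885,.086,.104)):
    pp=proj(f,T(p,b))
    for i in range(8):
        for j in range(i):
            if bin(i^j).count('1')==1: cv2.line(im,tuple(pp[i].astype(int)),tuple(pp[j].astype(int)),(0,0,255),1)
cv2.imwrite('pics/w2o.png',im)
E
```

```text
{'clock': 11.95, 'tcp_pos': [0.507, -0.018, 0.26], 'orientation': [-2.071, -2.362, 0.0], 'contact_force': [0.075, -0.372, 0.848], 'joints': [-0.721, 0.196, 0.736, 1.952, -0.151, 1.048, 0.212], 'grip_width': 0.043, 'gripper_force': 0.0}
tray 0.89 [184.4, 62.3, 333.5, 255.0] 21901 case xy [0.002  0.0058]
tray_bar 0.63 [185.5, 63.8, 334.8, 252.8] 21351 case xy [0.0019 0.0061]
bolt_centre 0.65 [208.1, 137.7, 244.8, 172.6] 748 case xy [-0.0339  0.0021]
nut_big_centre 0.7 [206.6, 135.8, 242.1, 175.5] 891 case xy [-0.0336  0.0017]
nut_small_centre 0.91 [277.8, 176.5, 305.1, 207.1] 517 case xy [ 0.0395 -0.041 ]
```

View pics/w2o.png

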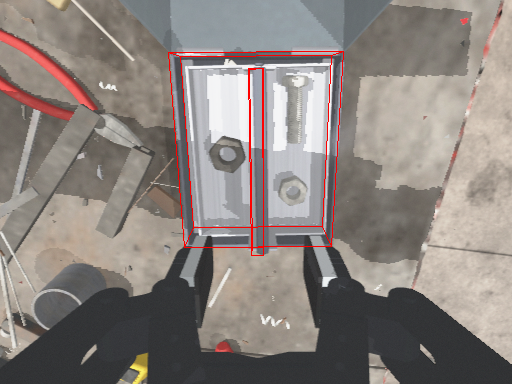

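```bash
python3 - <<'E'
import cv2
im=cv2.imread('pics/w2.png')[45:265,165:350]
cv2.imwrite('pics/w2z.png',cv2.resize(im,None,fx=2.7*1.3 if 0 else 2.7,fy=2.7,interpolation=cv2.INTER_CUBIC))
E
```

```text
(no output)
```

View pics/w2z.png

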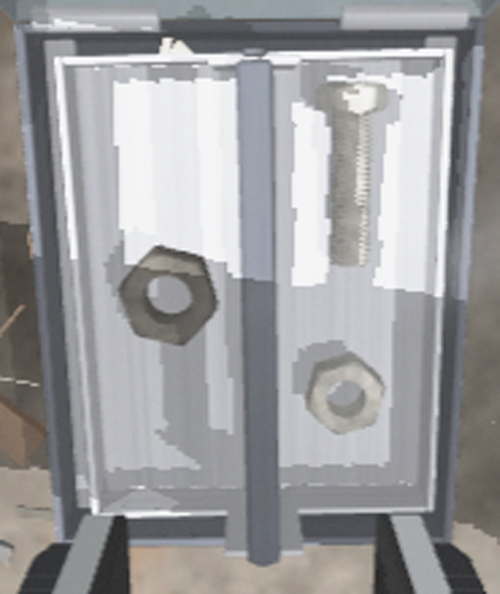

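Bar top face runs from picture (259.4,68) to (262.8,252.4). Bolt is at (295,109), big nut (227,154), small nut (293,190). Converting to positions.

```bash
python3 - <<'E'
from plan import *
f=dict(world_to_cam=np.load('w2cam.npy'),fovy=59.8165,cx=0,cy=0)
g=viewer.grab_frame('wrist'); f['cx'],f['cy']=g['cx'],g['cy']
Ri=np.array([[np.cos(p[2]),np.sin(p[2])],[-np.sin(p[2]),np.cos(p[2])]])
a,b=ray(f,(259.4,68),.104),ray(f,(262.8,252.4),.104)
for q in(a,b): print('bar',q.round(4),(Ri@(q[:2]-p[:2])).round(4))
d=a-b; az=np.degrees(np.arctan2(d[1],d[0]))-90; print('len',np.linalg.norm(d),'bar yaw',az, 'case',np.degrees(p[2]))
mid=(a+b)/2
pos=[Ri@(ray(f,u,.04)[:2]-p[:2]) for u in((294.6,108.7),(227,154),(292.8,190))]; print(np.round(pos,4))
tr=Ri@(mid[:2]-p[:2]); mass=np.array([.16,.085,.055]); com=(.35*tr+(mass[:,None]*np.array(pos)).sum(0))/.65
print('tray',tr,'com',com)
u=d/np.linalg.norm(d); t=com[1]-tr[1]; G=mid+u*t; print('grasp',G,'offset along bar',t)
plan([((G[0],G[1],.09),az),((G[0],G[1],.076),az)])
E
```

```text
bar [0.4973 0.0688 0.104 ] [0.003  0.0887]
bar [ 0.5237 -0.1028  0.104 ] [ 0.0049 -0.085 ]
len 0.17364663793822885 bar yaw 8.735035634028137 case 8.086857694390687
[[ 0.0402  0.0499]
 [-0.0332  0.0018]
 [ 0.0403 -0.0407]]
tray [0.00394478 0.00183462] com [0.01108025 0.01004736]
grasp [ 0.50926081 -0.0088894   0.104     ] offset along bar 0.008212736019278199
[ 0.5093 -0.0089  0.09  ] 8.735035634028137 -> [0.044 0.016 0.85 ] -0.012 rows>= 4.1
[ 0.5093 -0.0089  0.076 ] 8.735035634028137 -> [-0.   -0.    0.07] 0.0 rows>= 0.3
```

Call:
play_rows --commands '[[[0, 0.044, 0.016, 0.15, -0.012], [0, 0.044, 0.016, 0.3, -0.012], [0, 0.044, 0.016, 0.45, -0.012], [0, 0.044, 0.016, 0.6, -0.012], [0, 0.044, 0.016, 0.72, -0.012], [0, 0.044, 0.016, 0.81, -0.012], [0, 0.044, 0.016, 0.87, -0.012], [0, 0.044, 0.016, 0.91, -0.012], [0, 0.044, 0.016, 0.92, -0.012], [0, 0.044, 0.016, 0.92, -0.012]]]'

```text
clock: 13.13
tcp_pos: [0.5094, -0.0092, 0.0761]
orientation: [2.045, 2.385, 0.0]
contact_force: [-0.6, 0.2, 0.5]
grip_width: 0.0428
gripper_force: 0.0
```

Call:
play_rows --commands '[[[0.4, 0, 0, 0, 0], [0.5, 0, 0, 0, 0], [0.55, 0, 0, 0, 0], [0.6, 0, 0, 0, 0], [0.65, 0, 0, 0, 0], [0.7, 0, 0, 0, 0], [0.8, 0, 0, 0, 0], [1, 0, 0, 0, 0], [1, 0, 0, 0, 0], [1, 0, 0, 0, 0], [1, 0, 0, 0, 0]]]' --grip_force 100

```text
clock: 14.05
tcp_pos: [0.5088, -0.0092, 0.0763]
orientation: [-2.045, -2.384, -0.0]
contact_force: [-3.1, 1.3, 6.5]
grip_width: 0.0107
gripper_force: 97.5
```

```bash
python3 - <<'E'
from plan import *
state(); print(get_obs()['moment'])
E
```

```text
{'clock': 14.05, 'tcp_pos': [0.509, -0.009, 0.076], 'orientation': [-2.045, -2.384, -0.0], 'contact_force': [-3.064, 1.329, 6.46], 'joints': [-0.558, 0.482, 0.573, 2.106, -0.42, 0.666, 0.452], 'grip_width': 0.011, 'gripper_force': 97.502}
[ 0.05345828  0.68480452 -0.02568056]
```

Call:
play_rows --commands '[[[1, 0, 0, -0.005, 0], [1, 0, 0, -0.012, 0], [1, 0, 0, -0.02, 0], [1, 0, 0, -0.03, 0], [1, 0, 0, -0.04, 0], [1, 0, 0, -0.05, 0], [1, 0, 0, -0.06, 0], [1, 0, 0, -0.07, 0], [1, 0, 0, -0.075, 0], [1, 0, 0, -0.075, 0], [1, 0, 0, -0.075, 0]]]'

```text
clock: 14.97
tcp_pos: [0.5092, -0.0091, 0.091]
orientation: [2.045, 2.385, 0.0]
contact_force: [-0.0, 0.1, -6.4]
grip_width: 0.0104
gripper_force: 97.4
```

```bash
python3 - <<'E'
from plan import *
state(); o=get_obs(); print(o['moment'],R.from_rotvec(o['orientation']).inv().apply(o['moment']))
f=viewer.grab_frame('scene'); save(f,'s3.png')
cv2.imwrite('pics/s3c.png',cv2.resize(cv2.imread('pics/s3.png')[60:260,130:330],None,fx=3,fy=3,interpolation=cv2.INTER_CUBIC))
E
```

```text
{'clock': 14.967, 'tcp_pos': [0.509, -0.009, 0.091], 'orientation': [2.045, 2.385, 0.0], 'contact_force': [-0.008, 0.123, -6.391], 'joints': [-0.576, 0.458, 0.594, 2.098, -0.396, 0.695, 0.432], 'grip_width': 0.01, 'gripper_force': 97.431}
[-0.04590537  0.04854556  0.03936477] [ 0.05499418 -0.03794114 -0.03936586]
```

View pics/s3c.png

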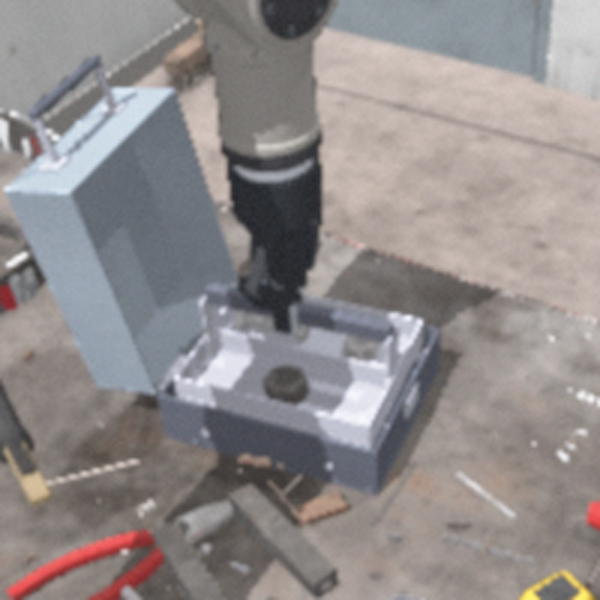

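The tray is clear and level, carrying its full 6.4 N load with almost no moment. The hood is on its stop. Lifting the remaining 115 mm smoothly.

Call:
play_rows --commands '[[[1, 0, 0, -0.005, 0], [1, 0, 0, -0.015, 0], [1, 0, 0, -0.03, 0], [1, 0, 0, -0.05, 0], [1, 0, 0, -0.075, 0], [1, 0, 0, -0.1, 0], [1, 0, 0, -0.13, 0], [1, 0, 0, -0.16, 0], [1, 0, 0, -0.19, 0], [1, 0, 0, -0.22, 0], [1, 0, 0, -0.25, 0], [1, 0, 0, -0.28, 0]]]'

```text
clock: 16.02
tcp_pos: [0.5091, -0.0092, 0.1476]
orientation: [-2.045, -2.385, -0.0]
contact_force: [0.2, -1.0, -6.1]
grip_width: 0.0102
gripper_force: 97.5
```

Call:
play_rows --commands '[[[1, 0, 0, -0.03, 0], [1, 0, 0, -0.06, 0], [1, 0, 0, -0.09, 0], [1, 0, 0, -0.12, 0], [1, 0, 0, -0.15, 0], [1, 0, 0, -0.18, 0], [1, 0, 0, -0.21, 0], [1, 0, 0, -0.24, 0], [1, 0, 0, -0.262, 0], [1, 0, 0, -0.28, 0], [1, 0, 0, -0.29, 0], [1, 0, 0, -0.295, 0]]]'

```text
clock: 17.02
tcp_pos: [0.5092, -0.0091, 0.2062]
orientation: [2.045, 2.385, 0.001]
contact_force: [0.4, 0.6, -6.4]
grip_width: 0.0105
gripper_force: 97.5
```

Call:
play_rows --commands '[[[1, 0, 0, 0, 0], [1, 0, 0, 0, 0], [1, 0, 0, 0, 0], [1, 0, 0, 0, 0], [1, 0, 0, 0, 0], [1, 0, 0, 0, 0]]]'

```text
clock: 17.52
tcp_pos: [0.5091, -0.0092, 0.2058]
orientation: [-2.045, -2.385, 0.0]
contact_force: [-0.7, 0.7, -6.1]
grip_width: 0.0104
gripper_force: 97.5
```

```bash
python3 - <<'E'
from plan import *
state(); print(get_obs()['moment'],np.abs(get_obs()['qvel']).max())
f=viewer.grab_frame('scene'); save(f,'s4.png')
a=cv2.resize(cv2.imread('pics/s4.png')[60:260,130:330],None,fx=2,fy=2,interpolation=cv2.INTER_CUBIC)
f=viewer.grab_frame('wrist'); save(f,'w4.png')
b=cv2.imread('pics/w4.png')[0:400,100:420]; b=cv2.copyMakeBorder(b,0,400-b.shape[0],0,0,0)
cv2.imwrite('pics/c4.png',np.hstack([a,b]))
E
```

```text
{'clock': 17.517, 'tcp_pos': [0.509, -0.009, 0.206], 'orientation': [-2.045, -2.385, 0.0], 'contact_force': [-0.718, 0.687, -6.057], 'joints': [-0.697, 0.275, 0.712, 2.009, -0.223, 0.934, 0.283], 'grip_width': 0.01, 'gripper_force': 97.483}
[-0.05764437  0.03052939 -0.00928698] 0.007007299664645087
```

View pics/c4.png

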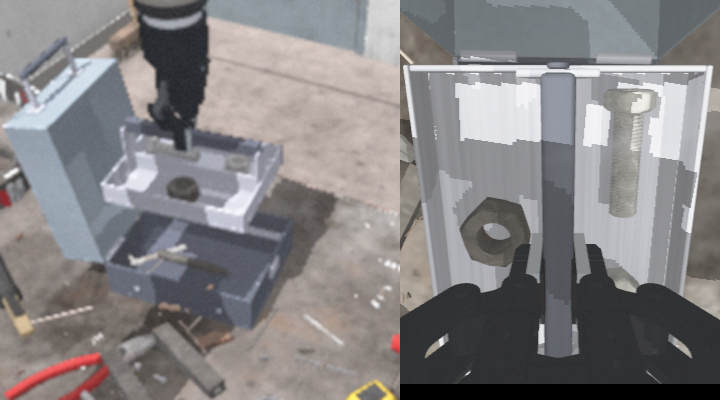

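The tray hangs level about 10 cm above the rim. The bolt and both nuts are in it, the small nut showing at scene crop (238,160). The hood is still open, and the punch lies in the case.

```bash
python3 -c "
from bench import r
print(r.hand_in())"
```

```text
the job is handed in; nothing more can be done
None
```

The hood is open on its back stop, and I'm holding the tray level and still over the case, its underside about 10 cm above the rim, with the bolt and both nuts in it; the job is handed in at about 18 s, with no verdict returned.

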